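# Dip baskets to their drip pans

### The job

The two dip baskets must drain: put the red-handled basket flat in the red drip pan and the blue-handled basket flat in the blue one, first moving the steel rinse cup that occupies the red pan so that it stands upright in the middle of the round cork mat. Lift each of the three only by its handle, carry it level so that the lock parts stay in their baskets, set it down without dropping it, and leave everything else on the bench where it stands.

Things in the scene. Friction and masses are not known exactly. Their poses are not given: they have to be found in the camera images.
- red_basket_grip (a point): centre of the red plastic grip of the red-handled dip basket: grip bar 56 mm long (along the point's x), 12 mm thick (y), 14 mm high, its centre 120 mm above the basket's underside and over the middle of the basket. It is the top of a rigid steel hoop, whose legs stand at x = +-38.5 mm, at the ends of the tub. The basket (about 0.3 to 0.5 kg with load) is the same turned by half a turn
- red_basket_foot (a point): centre of the underside of the red-handled basket; x along its length, z up
- red_basket_tub: the red-handled basket's perforated aluminium tub, 84 (x) x 60 (y) x 42 mm high, origin at the centre of its underside; a grey padlock lies loose in it. The fingers must not hold or push the tub
- red_pan_floor (a point): centre of the inner floor of the red plastic drip pan, which is fixed to the bench: 112 (x) x 88 (y) mm outside, 104 x 80 mm inside, walls 4 mm thick, rim 10 mm above this floor; floor 4 mm above the bench; x along its length. At the start the cup stands in this pan
- blue_basket_grip (a point): centre of the blue plastic grip of the blue-handled dip basket: grip bar 56 mm long (along the point's x), 12 mm thick (y), 14 mm high, its centre 120 mm above the basket's underside and over the middle of the basket. It is the top of a rigid steel hoop, whose legs stand at x = +-38.5 mm, at the ends of the tub. The basket (about 0.3 to 0.5 kg with load) is the same turned by half a turn
- blue_basket_foot (a point): centre of the underside of the blue-handled basket; x along its length, z up
- blue_basket_tub: the blue-handled basket's perforated aluminium tub, 84 (x) x 60 (y) x 42 mm high, origin at the centre of its underside; a brass lock cylinder stands loose in it. The fingers must not hold or push the tub
- blue_pan_floor (a point): centre of the inner floor of the blue plastic drip pan, which is fixed to the bench: 112 (x) x 88 (y) mm outside, 104 x 80 mm inside, walls 4 mm thick, rim 10 mm above this floor; floor 4 mm above the bench; x along its length
- cup_grip (a point): grip point on the steel rinse cup's handle: an upright steel strap 10 mm thick along the point's x and 8 mm deep (y), standing 56 mm from the cup's axis along +y, joined to the cup above (z 12 mm over this point) and below; this point is 73 mm above the cup's underside. Between the strap and the cup's wall there are 18 mm. Pinch it across x
- cup_foot (a point): centre of the underside of the rinse cup: 68 mm across, 92 mm tall, foot 58 mm across, about 0.15 kg, empty; handle towards +y, z up
- cup_bowl: the bowl of the cup, without its handle; origin at the centre of its underside. The fingers must not hold or push it
- cup_mat: round cork mat, 92 mm across, 3 mm thick, fixed; origin at the centre of its underside, on the bench
- padlock: grey padlock 58x38x16 mm lying loose in the red-handled basket; origin at the centre of its underside
- lock_barrel: brass lock cylinder 35 mm across, 64 mm tall, loose in the blue-handled basket, standing at first (its tail ends 67 mm above the basket's underside); origin at the centre of its underside
- aerosol_mid (a point): centre of a bystander, half-way up: a green-capped spray can, 52 mm across, 171 mm tall; loose, leave it alone
- loupe_mid (a point): centre of a bystander, half-way up: a small black eye loupe, 35 mm across, 33 mm tall; loose, leave it alone
- tape_measure_mid (a point): centre of a bystander, half-way up: a yellow tape measure standing on edge, 36x72x59 mm; loose, leave it alone
- oil_bottle_mid (a point): centre of a bystander, half-way up: a white oil bottle with red nozzle, 43 mm across, 127 mm tall, standing among the work things; loose, leave it alone
- pin_vial_mid (a point): centre of a bystander, half-way up: an amber vial with white cap, 40 mm across, 70 mm tall; loose, leave it alone
- key_cylinder_mid (a point): centre of a bystander, half-way up: a brass lock cylinder standing with its tail up, 35 mm across, 64 mm tall; loose, leave it alone
- shelf_edge (a point): fixed: lower edge of a card that hangs at the front of the overhead shelf. In front of this point's x nothing hangs over the bench; behind it the card (130 mm wide) fills 280 to 408 mm above the bench, and the shelf board along the whole bench 423 to 445 mm, with cases on it
- press_side (a point): fixed: the front left upper corner of the green arbor press on the right; the press (319 mm tall with its lever, whose knob reaches 70 mm nearer the robot) stands to the right of this point's y, between the hand's start and the work

How it is judged:
At the end, for the whole second after the job is handed in: The cup stands upright on the cork mat, its axis within 18 mm of the mat's centre. Each basket stands level (within 3 degrees) on the floor of the pan of its colour, centre within 16 mm, with its padlock or lock cylinder still inside. All are released and at rest (horizontal distance between cup_foot and cup_mat below 0.018 m and angle between cup_foot's own z axis and vertical below 0.08 rad and height (world z) of cup_foot below 0.007 m and linear speed of each of cup_bowl, red_basket_tub, blue_basket_tub below 0.03 m/s and horizontal distance between red_basket_foot and red_pan_floor below 0.016 m and z of red_basket_foot in the frame of red_pan_floor between -0.004 and 0.004 m and angle between each of red_basket_foot, blue_basket_foot's own z axis and vertical below 0.06 rad and horizontal distance between padlock and red_basket_foot below 0.042 m and z of padlock in the frame of red_basket_foot between -0.002 and 0.03 m and horizontal distance between blue_basket_foot and blue_pan_floor below 0.016 m and z of blue_basket_foot in the frame of blue_pan_floor between -0.004 and 0.004 m and horizontal distance between lock_barrel and blue_basket_foot below 0.042 m and z of lock_barrel in the frame of blue_basket_foot between -0.002 and 0.045 m); the robot touches nothing.
It fails at once if the cup or a basket tipped by more than about 30 degrees (angle between any of red_basket_foot, blue_basket_foot, cup_foot's own z axis and vertical above 0.55 rad).
It fails at once if the cup or a basket held or pushed by its bowl or tub instead of its handle (fingers on it with over 5 N) (contact force between the fingers and red_basket_tub above 5 N or contact force between the fingers and blue_basket_tub above 5 N or contact force between the fingers and cup_bowl above 5 N).
It fails at once if the cup or a basket dropped from more than about 2 cm ((linear speed of red_basket_tub above 0.65 m/s and contact force between the fingers and anything else below 0.1 N) or (linear speed of blue_basket_tub above 0.65 m/s and contact force between the fingers and anything else below 0.1 N) or (linear speed of cup_bowl above 0.65 m/s and contact force between the fingers and anything else below 0.1 N)).
It fails at once if a bystander pushed by more than 3 cm or knocked over (distance of any of aerosol_mid, loupe_mid, tape_measure_mid, oil_bottle_mid, pin_vial_mid, key_cylinder_mid from where it was at the start of the episode above 0.03 m or angle between any of aerosol_mid, loupe_mid, tape_measure_mid, oil_bottle_mid, pin_vial_mid, key_cylinder_mid's own z axis and vertical above 0.5 rad).
It also fails if it takes over 72 s, if anything falls off the work surface, if the arm or the gripper's body presses on something with over 40 N, if the wrist force passes 120 N, or if a joint passes its speed limit or range.

### The arm

A 6-joint arm with a two-finger parallel gripper is mounted at the origin on a cart in front of the work surface, level with it; the furniture and walls round the work are solid. World frame = base frame: x ahead of the robot, y to its left, z up, the work surface at z = 0. Lengths are in m, angles in rad, forces in N, time in s.
With the tool pointing down it reaches from about 0.4 to 0.925 m from the base axis. Payload 12.5 kg.
Tool frame: the origin (TCP) lies on the front face of the gripper's body, between the roots of the fingers; the fingertips stand 78 mm ahead of it and the grasp point (between the pads) lies 59 mm ahead of it; z points along the fingers, y is the line along which they close (so a half turn about z gives the same grasp; the last joint's range is limited). The gripper opens to 95 mm and grips with 3 to 60 N. Pads are 20 mm wide; open, the fingers measure 119 mm over their backs; the gripper's body (75 mm by 180 mm) begins 59 mm behind the grasp point.
Start: joints at [1.099, 0.491, 1.559, -0, 1.092, -0.106], TCP at [0.224, 0.584, 0.292] pointing down, gripper open.
Joint ranges: [-3.1, 3.1], [-0.84, 2.19], [0.05, 2.79], [-1.13, 4.28], [0.06, 2.93], [-2.69, 2.69]. Speed limits (rad/s): [2.22, 2.22, 2.79, 3.14, 3.14, 3.14].

### API

Orientations are given as a unit quaternion [x, y, z, w].
In Python, from workcell import readout, eyes, arm gives the robot as it stands.
- The arm moves only by the shell command python3 -m crank 'ROWS' [FORCE]. ROWS is JSON, a list of rows, each a list of 7 numbers: the shift along the tool's x, y, z scaled (see below), then the turn, a rotation vector about the tool's x, y, z scaled (see below), then the opening, from 0 (shut) to 1 (fully open). In form: [[tx, ty, tz, rx, ry, rz, grip], ...]. A call has 1 to 20 rows; each row is the pose to reach, as a shift and turn from the pose commanded when the call began, along the tool's axes at that moment; what a row does not reach only later rows make up. The controller multiplies each number of a shift by 0.25 m and each number of a turn by 60 degrees. A row lasts 1/8 s, in which the tool goes at most 62.5 mm and 10.7 degrees, less where a joint would pass 70% of its speed; a pose out of reach is approached as far as the arm can. A call with a number of a shift or a turn outside -1 to 1 is refused whole. A call with a gripper value outside its range is refused whole. The fingers move at their own pace and stop on an object; FORCE is the grip in N (left out, the last holds). Time passes only in rows, so rows that repeat a pose let the fingers close. It gives the time, the measured TCP pose, the force, the opening and the grip force at its end, in the units of the state.
- readout.read_state(): the state, without advancing time (a new reading comes with each control period).
- eyes.grab_frame(name): name is "scene" or "side" or "wrist"; returns (picture, depth): 420x560x3 uint8, red, green, blue; 420x560 float32, m along the optical axis (not along the pixel's ray), 0 where there is no reading.
- eyes.camera_params(name): a dict with "camera_matrix" (3x3 intrinsics, pixels), "R" (3x3) and "t" (3): a world point X has camera coordinates R X + t; the wrist camera has in their place "mount" (4x4, takes a point from camera to tool coordinates, whose origin is the TCP and whose axes are the flange's). Camera axes: x right, y down, z forward; pixel columns grow to the right and rows downward; lengths in m; the calibration is good to about 2 mm. A picture is of the moment at which its call begins: read the wrist's pose just before it. camera_params takes no time and is no camera call.
- arm.sign_off(): hands the job in; it is judged then, once.
The state is a dict: "time_s": time; "qpos": joint angles; "joint_velocities": joint speeds; "joint_torque": joint torques, N m; "tcp_pos": TCP position; "orientation": TCP orientation; "ft_force": force on the tool from outside, world axes, zero at the start; "moment": the same for the moment, N m; "width": opening from 0.0 (shut) to 1.0 (fully open); "gripper_force": force on a finger pad.
Only numpy, scipy, OpenCV 4.12 (cv2) and the standard library are available. Lean on these libraries where they do the work, as an engineer would, in place of code of your own. Each camera call takes 0.05 s, during which the arm holds its last target. There are 200 camera calls.

## Working session

There is one attempt and no reset: what is moved stays moved. The work goes in short steps, Python scripts to look and compute and a shell command to move; the robot and the scene stay as the last step left them, time stands still between calls to the robot, and variables do not carry over. Pictures are saved under pics/ and viewed, at most 13 in all, crops included, and the job is handed in when it is done.

```bash
mkdir -p pics
cat > h.py <<'E'
import numpy as np, cv2
from workcell import readout, eyes, arm
from scipy.spatial.transform import Rotation as Ro
def grab(n,save=None):
    s=readout.read_state(); p,d=eyes.grab_frame(n); c=eyes.camera_params(n)
    K=np.array(c["camera_matrix"])
    if n=="wrist":
        M=np.array(c["mount"]); R=Ro.from_quat(s["orientation"]).as_matrix()
        A=R@M[:3,:3]; b=R@M[:3,3]+np.array(s["tcp_pos"])
    else:
        A=np.array(c["R"]).T; b=-A@np.array(c["t"])
    v,u=np.mgrid[:420,:560]
    X=np.stack([(u-K[0,2])/K[0,0]*d,(v-K[1,2])/K[1,1]*d,d],-1)@A.T+b
    X[d==0]=np.nan
    if save: cv2.imwrite(f"pics/{save}.png",p[:,:,::-1])
    np.savez(f"{n}.npz",p=p,X=X,K=K,A=A,b=b)
    return p,X
E
python3 - <<'E'
from h import *
for n in("scene","side"):grab(n,n+"0")
print(readout.read_state())
E
```

```text
{'time_s': 0.1, 'qpos': array([ 1.09940481e+00,  4.91518815e-01,  1.55937008e+00, -7.98766013e-06,
        1.09169480e+00, -1.05624520e-01]), 'joint_velocities': array([ 0.00041893, -0.00056756, -0.00227672, -0.00137627, -0.00206307,
       -0.0001612 ]), 'joint_torque': array([ 3.24357039e-03, -6.13626623e+01, -2.58611584e+01,  6.94211153e-02,
        4.69507137e-02, -6.18643730e-05]), 'tcp_pos': array([0.22347717, 0.58354394, 0.29171435]), 'orientation': array([ 1.81863902e-01,  9.83323586e-01, -4.76047474e-04, -1.37589486e-04]), 'ft_force': array([-0.19242859, -0.37306827, -0.52184859]), 'moment': array([-0.02579768, -0.01472153,  0.02490706]), 'gripper_force': 0.0, 'width': 1.0007993827248516}
```

View pics/scene0.png

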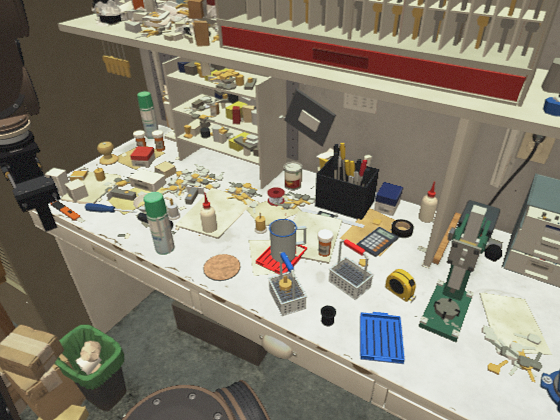

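View pics/side0.png

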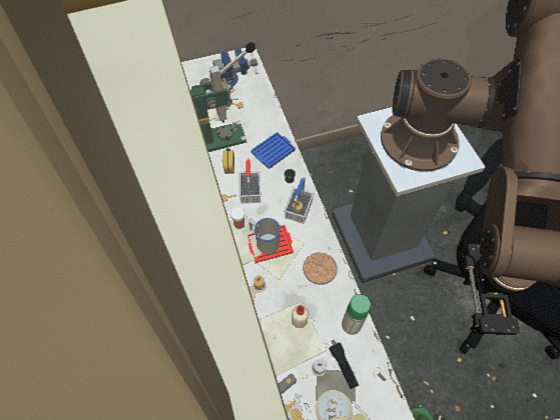

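The scene view shows the cup at about (284,238) with its handle to the right at (301,236), the red grip at (354,247), the blue grip at (287,262), the mat at (222,267), the red pan at (280,258) and the blue pan at (381,337). The loupe is at (328,316), the tape at (402,284) and the spray can at (158,222). Next I build a top-down map and measure.

Run:
```python
from h import *
S=500 # px per m ; x 0.3..1.1 up, y from 0.6 left to -0.6 right
W=np.full((600,800,3),40,np.uint8); Z=np.full((600,800),-1.)
s=900
for n in("side","scene"):
    f=np.load(n+".npz");X=f["X"].reshape(-1,3);p=f["p"].reshape(-1,3)
    ok=np.isfinite(X).all(1)&(X[:,2]>-.02)&(X[:,2]<.27);X=X[ok];p=p[ok]
    r=((1.0-X[:,0])*s).astype(int);c=((.45-X[:,1])*s).astype(int)
    i=(r>=0)&(r<600)&(c>=0)&(c<800)
    o=np.argsort(X[i,2])
    for a,b,z,q in zip(r[i][o],c[i][o],X[i,2][o],p[i][o]):
        if z>=Z[a,b]: cv2.rectangle(W,(int(b)-1,int(a)-1),(int(b)+1,int(a)+1),q[::-1].tolist(),-1);Z[a-1:a+2,b-1:b+2]=z
    hsv=cv2.cvtColor(f["p"],cv2.COLOR_RGB2HSV).astype(int);XX=f["X"]
    H,Sa,V=hsv[...,0],hsv[...,1],hsv[...,2]
    red=((H<6)|(H>174))&(Sa>170)&(V>90);blu=(abs(H-110)<10)&(Sa>150)
    ar=(XX[...,0]>.3)&(XX[...,0]<1.0)&(abs(XX[...,1])<.45)
    def rep(nm,m):
        P=XX[m&ar]
        if len(P)>5:
            xy=P[:,:2].astype(np.float32);print(n,nm,len(P),"mean",P.mean(0).round(3),"rect",[np.round(k,3) for k in cv2.minAreaRect(xy)],"z",P[:,2].min().round(3),P[:,2].max().round(3))
    z=XX[...,2]
    for nm,m in(("red",red),("blue",blu)):
        rep(nm+"_pan",m&(z<.03));
        k,l,_,_=cv2.connectedComponentsWithStats((m&(z>.08)&(z<.16)).astype(np.uint8))
        for j in range(1,k): rep(nm+f"_grip{j}",l==j)
    cork=(H>3)&(H<16)&(Sa>70)&(Sa<170)&(z<.015)&(z>-.01)
    k,l,st,_=cv2.connectedComponentsWithStats(cork.astype(np.uint8))
    rep("cork",l==1+np.argmax(st[1:,4]))
for k in range(0,600,90):cv2.putText(W,f"{1-k/s:.1f}",(0,k+8),0,.4,(255,0,255))
for k in range(0,800,90):cv2.putText(W,f"{.45-k/s:.2f}",(k,595),0,.4,(255,0,255))
cv2.imwrite("pics/top.png",W)
```

```text
side red_pan 260 mean [0.549 0.226 0.005] rect [array([0.569, 0.213]), array([0.118, 0.087]), np.float64(1.578)] z -0.005 0.017
side red_grip1 34 mean [0.575 0.027 0.125] rect [array([0.575, 0.023]), array([0.047, 0.008]), np.float64(78.129)] z 0.118 0.129
side blue_pan 491 mean [ 0.462 -0.103  0.004] rect [array([ 0.462, -0.1  ]), array([0.121, 0.09 ]), np.float64(25.646)] z -0.006 0.018
side blue_grip3 48 mean [0.455 0.127 0.125] rect [array([0.455, 0.127]), array([0.052, 0.008]), np.float64(52.38)] z 0.121 0.131
side cork 791 mean [0.46  0.322 0.001] rect [array([0.459, 0.321]), array([0.09 , 0.088]), np.float64(68.319)] z -0.007 0.008
scene red_pan 410 mean [0.564 0.219 0.008] rect [array([0.669, 0.254]), array([0.351, 0.269]), np.float64(61.434)] z -0.001 0.029
scene red_grip1 44 mean [0.852 0.121 0.145] rect [array([0.841, 0.118]), array([0.033, 0.012]), np.float64(12.453)] z 0.124 0.16
scene red_grip2 47 mean [ 0.914 -0.062  0.096] rect [array([ 0.915, -0.062]), array([0.016, 0.016]), np.float64(13.488)] z 0.085 0.12
scene red_grip3 44 mean [0.557 0.436 0.095] rect [array([0.558, 0.435]), array([0.011, 0.017]), np.float64(82.016)] z 0.084 0.119
scene red_grip4 112 mean [0.568 0.017 0.125] rect [array([0.571, 0.018]), array([0.053, 0.013]), np.float64(75.36)] z 0.118 0.129
scene blue_pan 1827 mean [ 0.466 -0.119  0.006] rect [array([ 0.559, -0.111]), array([0.635, 0.313]), np.float64(61.451)] z -0.002 0.028
scene blue_grip15 91 mean [0.45  0.122 0.126] rect [array([0.451, 0.123]), array([0.053, 0.011]), np.float64(53.561)] z 0.121 0.13
scene cork 551 mean [0.458 0.317 0.002] rect [array([0.459, 0.319]), array([0.089, 0.09 ]), np.float64(74.488)] z -0.003 0.007
```

View pics/top.png

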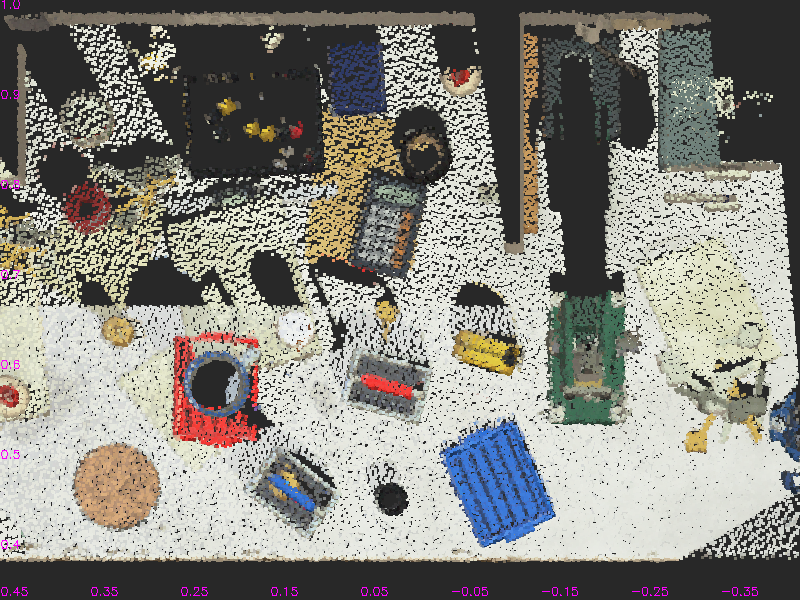

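The map shows the cup rim at (216,385), i.e. x .572, y .210, with its handle toward (250,352), about −45°. The vial at (296,328) is just beyond the handle. The blue pan's long axis is at about 21°, the red pan's at about 0°. Next I refine bar angles, the overhang and the spray can.

Run:
```python
from h import *
for n in("side","scene"):
    f=np.load(n+".npz");X=f["X"];x,y,z=X[...,0],X[...,1],X[...,2]
    for lo,hi in((.27,.41),(.42,.5)):
        m=(z>lo)&(z<hi)&(x>.3)&(abs(y)<.35); P=X[m]
        if len(P):
            print(n,lo,len(P),"x pct",np.percentile(P[:,0],[0.5,2,10,50]).round(3))
            j=P[P[:,0]<np.percentile(P[:,0],3)];print("   near",j.mean(0).round(3),j.min(0).round(3),j.max(0).round(3))
    m=(z>.15)&(z<.19)&(x>.3)&(x<.7)&(y>.3)&(y<.6);print("aerosol",np.nanmedian(X[m],0).round(3) if m.any() else 0)
    m=(z>.03)&(z<.28)&(x>.3)&(x<.6)&(y>.3)&(y<.7);print("tall pts",m.sum(),X[m].min(0).round(3),X[m].max(0).round(3))
    m=(z>.084)&(z<.097)&(abs(x-.575)<.1)&(abs(y-.2)<.075);c,r=cv2.minEnclosingCircle(X[m][:,:2].astype(np.float32));print("cup rim",m.sum(),np.round(c,3),r)
    hsv=cv2.cvtColor(f["p"],cv2.COLOR_RGB2HSV).astype(int);H,Sa=hsv[...,0],hsv[...,1]
    for nm,cm,c in(("red",(H<6)|(H>174),(.572,.02)),("blue",abs(H-110)<12,(.452,.124))):
        m=cm&(Sa>130)&(z>.105)&(z<.135)&(np.hypot(x-c[0],y-c[1])<.05);P=X[m][:,:2];mu=P.mean(0);v=np.linalg.svd(P-mu)[2][0]
        print(nm,"bar",len(P),mu.round(3),"mid",((P.min(0)+P.max(0))/2).round(3),np.degrees(np.arctan2(v[1],v[0])).round(1))
    m=(abs(H-110)<12)&(Sa>130)&(z<.03)&(np.hypot(x-.463,y+.105)<.09);print("bluepan",cv2.minAreaRect(X[m][:,:2].astype(np.float32)))
    m=((H<6)|(H>174))&(Sa>130)&(z<.03)&(np.hypot(x-.57,y-.207)<.09);print("redpan",cv2.minAreaRect(X[m][:,:2].astype(np.float32)))
```

```text
side 0.27 285 x pct [0.466 0.468 0.476 0.525]
   near [ 0.467 -0.241  0.31 ] [ 0.466 -0.249  0.301] [ 0.469 -0.237  0.315]
aerosol [0.439 0.497 0.169]
tall pts 1221 [0.413 0.423 0.03 ] [0.582 0.635 0.175]
cup rim 187 [0.543 0.187] 0.07311996072530746
red bar 62 [0.574 0.023] mid [0.574 0.021] 74.8
blue bar 58 [0.455 0.128] mid [0.455 0.128] 52.7
bluepan ((0.4631999135017395, -0.10106414556503296), (0.12225395441055298, 0.09217711538076401), 25.254093170166016)
redpan ((0.5692728161811829, 0.21128466725349426), (0.09024510532617569, 0.11977516859769821), 89.1629638671875)
scene 0.27 5135 x pct [0.464 0.468 0.603 0.725]
   near [ 0.467 -0.248  0.308] [ 0.462 -0.259  0.294] [ 0.471 -0.236  0.317]
scene 0.42 15519 x pct [0.679 0.68  0.682 0.733]
   near [ 0.679 -0.052  0.435] [ 0.676 -0.285  0.424] [0.68  0.348 0.446]
aerosol [0.428 0.484 0.168]
tall pts 1520 [0.408 0.417 0.03 ] [0.576 0.621 0.174]
cup rim 279 [0.54  0.188] 0.07485085725784302
red bar 120 [0.568 0.018] mid [0.57  0.019] -105.6
blue bar 93 [0.45  0.122] mid [0.451 0.123] -127.4
bluepan ((0.4612525403499603, -0.10488022863864899), (0.12402047216892242, 0.08512165397405624), 23.468107223510742)
redpan ((0.5633501410484314, 0.20798121392726898), (0.0875840038061142, 0.11849081516265869), 88.56185150146484)
```

```bash
cat >> h.py <<'E'
def to(x,y,z,psi,g=0):
    """row for TCP target (grasp point height z) with closing direction psi deg, tool down"""
    s=readout.read_state();R=Ro.from_quat(s["orientation"]);a=np.radians(psi)
    yv=np.array([np.cos(a),np.sin(a),0]);zv=np.array([0,0,-1.]);T=Ro.from_matrix(np.c_[np.cross(yv,zv),yv,zv])
    d=R.inv().apply(np.array([x,y,z+.059])-s["tcp_pos"])/.25; w=(R.inv()*T).as_rotvec()/np.radians(60)
    print(d.round(3),w.round(3)," now t",round(s["time_s"],2),s["tcp_pos"].round(4),"psi",np.degrees(np.arctan2(*R.apply([0,1,0])[1::-1])).round(1),"q6",s["qpos"][5].round(2),"w",round(s["width"],3),"F",round(s["gripper_force"],1),s["ft_force"].round(1))
E
python3 -m crank '[[-0.2,-0.144,0,0,0,0.05,1],[-0.4,-0.288,0,0,0,0.1,1],[-0.6,-0.43,0,0,0,0.15,1],[-0.814,-0.576,0,0,0,0.2,1],[-0.814,-0.576,0,0,0,0.2,0.6]]'
python3 -c "
from h import *
to(.50,.17,.22,45)"
```

```text
time_s: 0.72
tcp_pos: [0.3639, 0.3737, 0.2922]
orientation: [0.286, 0.958, -0.0, 0.0]
ft_force: [-0.9, -0.5, -0.0]
width: 0.941
gripper_force: 0.0
[-0.902 -0.383  0.053] [-0.     0.     0.196]  now t 0.72 [0.3639 0.3737 0.2922] psi 56.7 q6 -0.32 w 0.941 F 0.0 [-0.9 -0.5 -0. ]
```

```bash
python3 -m crank '[[-0.22,-0.09,0.01,0,0,0.05,0.5],[-0.45,-0.19,0.03,0,0,0.1,0.5],[-0.68,-0.29,0.05,0,0,0.15,0.5],[-0.9,-0.38,0.05,0,0,0.2,0.5],[-0.9,-0.38,0.05,0,0,0.2,0.5],[-0.9,-0.38,0.05,0,0,0.2,0.5]]' 50
python3 -c "
from h import *
to(.612,.17,.12,45)
grab('wrist','w1')
p=cv2.imread('pics/w1.png');cv2.imwrite('pics/w1.png',cv2.resize(p,(800,600)))"
```

```text
time_s: 1.48
tcp_pos: [0.4988, 0.175, 0.2795]
orientation: [0.382, 0.924, -0.0, -0.0]
ft_force: [0.1, 0.6, 0.8]
width: 0.505
gripper_force: 0.0
[-0.335  0.306  0.402] [-0.    -0.001  0.001]  now t 1.48 [0.4988 0.175  0.2795] psi 45.1 q6 -0.57 w 0.505 F 0.0 [0.1 0.6 0.8]
```

View pics/w1.png

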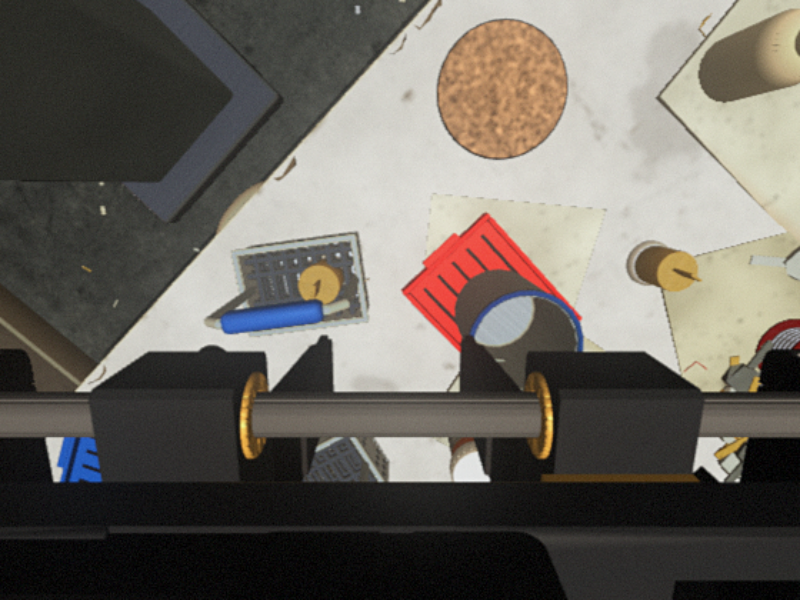

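The wrist view shows the mat at (502,88), the cup rim around (525,345), the blue grip at (272,318), the red pan at (490,290), with the handle hidden by the gripper. I'll combine wrist depth for the rim with scene points for the handle.

Run:
```python
from h import *
for n in("wrist","scene","side"):
    X=np.load(n+".npz")["X"];x,y,z=X[...,0],X[...,1],X[...,2]
    m=(z>.09)&(z<.1)&(np.hypot(x-.572,y-.21)<.07)&~((y<.16)&(x<.6))
    P=X[m][:,:2]
    from scipy.optimize import least_squares
    r=least_squares(lambda q:np.hypot(*(P-q).T)-.033,[.572,.21],loss="soft_l1",f_scale=.003) if len(P)>5 else None
    if r is not None: print(n,"rim",len(P),r.x.round(4),np.median(abs(r.fun)).round(4)); c=r.x
    rr=np.hypot(x-c[0],y-c[1]);m=(rr>.04)&(rr<.068)&(z>.03)&(z<.098)
    P=X[m]-np.r_[c,0];a=np.degrees(np.arctan2(P[:,1],P[:,0]));s=(a>-90)&(a<0)
    for lo,hi in((.03,.05),(.05,.07),(.07,.08),(.08,.098)):
        k=s&(P[:,2]>lo)&(P[:,2]<=hi)
        if k.any(): print("  z",lo,k.sum(),"ang",np.percentile(a[k],[10,50,90]).round(1),"r",np.percentile(np.hypot(*P[k,:2].T),[10,50,90]).round(4))
X=np.load("wrist.npz")["X"];p=np.load("wrist.npz")["p"];H,S,V=cv2.split(cv2.cvtColor(p,cv2.COLOR_RGB2HSV).astype(int))if 0 else [a.astype(int) for a in cv2.split(cv2.cvtColor(p,cv2.COLOR_RGB2HSV))]
z=X[...,2]
def R(nm,m): P=X[m][:,:2].astype(np.float32);print(nm,len(P),[np.round(k,4) for k in cv2.minAreaRect(P)],P.mean(0).round(4))
R("cork",(H>5)&(H<20)&(S>60)&(z<.02)&(np.hypot(X[...,0]-.459,X[...,1]-.32)<.052))
R("redpan",((H<6)|(H>174))&(S>130)&(z<.025)&(np.hypot(X[...,0]-.567,X[...,1]-.21)<.09))
R("bluegrip",(abs(H-110)<12)&(S>130)&(z>.108)&(z<.14)&(np.hypot(X[...,0]-.453,X[...,1]-.125)<.05))
```

```text
wrist rim 658 [0.5745 0.2093] 0.0011
scene rim 198 [0.5727 0.2069] 0.0015
  z 0.03 27 ang [-54.7 -51.9 -45.3] r [0.0427 0.0491 0.0555]
  z 0.05 17 ang [-54.  -53.1 -49.9] r [0.0515 0.054  0.0566]
  z 0.07 11 ang [-55.2 -53.4 -48.6] r [0.0513 0.0537 0.0562]
  z 0.08 33 ang [-55.  -51.6 -44.4] r [0.0431 0.0509 0.0562]
side rim 143 [0.5744 0.2106] 0.0012
  z 0.03 15 ang [-53.8 -47.5 -44.7] r [0.0451 0.0494 0.0551]
  z 0.05 12 ang [-50.5 -46.9 -45.8] r [0.051  0.0523 0.0556]
  z 0.07 7 ang [-47.7 -46.1 -45.5] r [0.0516 0.054  0.0577]
  z 0.08 27 ang [-54.6 -49.8 -45.4] r [0.0417 0.0499 0.0563]
cork 6891 [array([0.4604, 0.3208]), array([0.0923, 0.0915]), np.float64(46.4062)] [0.4596 0.3213]
redpan 3286 [array([0.5658, 0.209 ]), array([0.0892, 0.1162]), np.float64(88.7077)] [0.5388 0.2133]
bluegrip 991 [array([0.4549, 0.1254]), array([0.0542, 0.0114]), np.float64(52.7187)] [0.4549 0.1261]
```

```bash
python3 -c "
from h import *
to(.61,.166,.14,40);to(.61,.166,.077,40)"
```

```text
[-0.343  0.288  0.322] [-0.    -0.     0.086]  now t 1.52 [0.4985 0.1754 0.2796] psi 45.1 q6 -0.57 w 0.504 F 0.0 [-0.6 -0.1  1.6]
[-0.343  0.288  0.574] [-0.    -0.     0.086]  now t 1.52 [0.4985 0.1754 0.2796] psi 45.1 q6 -0.57 w 0.504 F 0.0 [-0.6 -0.1  1.6]
```

```bash
python3 -m crank '[[-0.12,0.1,0.08,0,0,0.03,0.5],[-0.24,0.2,0.18,0,0,0.06,0.5],[-0.343,0.288,0.3,0,0,0.086,0.5],[-0.343,0.288,0.32,0,0,0.086,0.5],[-0.343,0.288,0.4,0,0,0.086,0.5],[-0.343,0.288,0.48,0,0,0.086,0.5],[-0.343,0.288,0.54,0,0,0.086,0.5],[-0.343,0.288,0.574,0,0,0.086,0.5],[-0.343,0.288,0.574,0,0,0.086,0.5]]' 50
python3 - <<'E'
from h import *
to(.61,.166,.077,40)
p,X=grab('wrist'); 
q,Y=grab('scene'); cv2.imwrite('pics/c1.png',cv2.resize(q[180:320,190:390,::-1],(800,560),interpolation=cv2.INTER_CUBIC))
E
```

```text
time_s: 2.65
tcp_pos: [0.6105, 0.165, 0.1362]
orientation: [0.423, 0.906, -0.0, -0.0]
ft_force: [0.3, 0.6, -0.8]
width: 0.504
gripper_force: 0.0
[0.004 0.001 0.001] [-0.    -0.    -0.001]  now t 2.65 [0.6105 0.165  0.1362] psi 39.9 q6 -0.54 w 0.504 F 0.0 [ 0.3  0.6 -0.8]
```

View pics/c1.png

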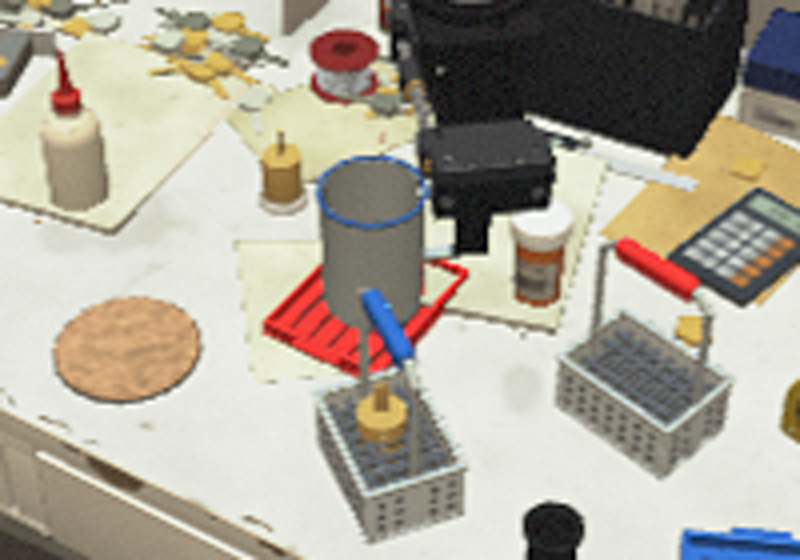

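The gripper straddles the handle at (440,190), and the near finger at (472,225) clears the vial at (540,250). I close and lift.

```bash
python3 -m crank '[[0,0,0,0,0,0,0],[0,0,0,0,0,0,0],[0,0,0,0,0,0,0],[0,0,0,0,0,0,0],[0,0,-0.02,0,0,0,0],[0,0,-0.06,0,0,0,0],[0,0,-0.12,0,0,0,0],[0,0,-0.16,0,0,0,0],[0,0,-0.16,0,0,0,0]]' 50
python3 - <<'E'
from h import *
to(.46+.036,.321-.043,.12,40)
p,X=grab('scene','c2'); z=X[...,2];m=(z>.115)&(z<.145)&(np.hypot(X[...,0]-.573,X[...,1]-.208)<.04);P=X[m]
print(len(P),P.mean(0), P[:,2].max(),np.linalg.lstsq(np.c_[P[:,:2]-P[:,:2].mean(0),np.ones(len(P))],P[:,2],rcond=None)[0])
E
```

```text
time_s: 3.88
tcp_pos: [0.611, 0.1647, 0.1775]
orientation: [0.424, 0.906, 0.001, 0.001]
ft_force: [-0.3, 0.5, -2.0]
width: 0.103
gripper_force: 50.0
[ 0.643 -0.062 -0.007] [ 0.002  0.001 -0.002]  now t 3.88 [0.611  0.1647 0.1775] psi 39.9 q6 -0.54 w 0.103 F 50.0 [-0.3  0.5 -2. ]
445 [0.57279976 0.20775693 0.12778046] 0.14055976771365275 [ 0.01491612 -0.00525991  0.12778046]
```

```bash
python3 -m crank '[[0.02,0,0,0,0,0,0],[0.08,-0.01,0,0,0,0,0],[0.16,-0.015,0,0,0,0,0],[0.25,-0.025,0,0,0,0,0],[0.34,-0.035,0,0,0,0,0],[0.43,-0.045,0,0,0,0,0],[0.52,-0.05,0,0,0,0,0],[0.59,-0.055,0,0,0,0,0],[0.63,-0.06,0,0,0,0,0],[0.643,-0.062,0,0,0,0,0],[0.643,-0.062,0,0,0,0,0],[0.643,-0.062,0.05,0,0,0,0],[0.643,-0.062,0.1,0,0,0,0],[0.643,-0.062,0.14,0,0,0,0],[0.643,-0.062,0.155,0,0,0,0],[0.643,-0.062,0.155,0,0,0,0]]'
python3 - <<'E'
from h import *
to(.496,.277,.0765,40)
p,X=grab('wrist'); z=X[...,2];m=(z>.085)&(z<.105)&(np.hypot(X[...,0]-.46,X[...,1]-.321)<.06);P=X[m]
print(len(P),(P.min(0)+P.max(0))/2,P.mean(0),np.linalg.lstsq(np.c_[P[:,:2]-P[:,:2].mean(0),np.ones(len(P))],P[:,2],rcond=None)[0])
q=cv2.resize(p,(800,600));cv2.imwrite('pics/w2.png',q[:,:,::-1])
E
```

```text
time_s: 5.92
tcp_pos: [0.4958, 0.278, 0.1372]
orientation: [0.424, 0.906, -0.0, -0.0]
ft_force: [0.5, 0.2, -2.5]
width: 0.102
gripper_force: 50.0
[-0.004 -0.002  0.007] [-0.    -0.    -0.002]  now t 5.92 [0.4958 0.278  0.1372] psi 39.9 q6 -0.3 w 0.102 F 50.0 [ 0.5  0.2 -2.5]
10369 [0.46125366 0.31745928 0.09499719] [0.46274154 0.31910869 0.09502529] [-0.0156474   0.01761178  0.09502529]
```

View pics/w2.png

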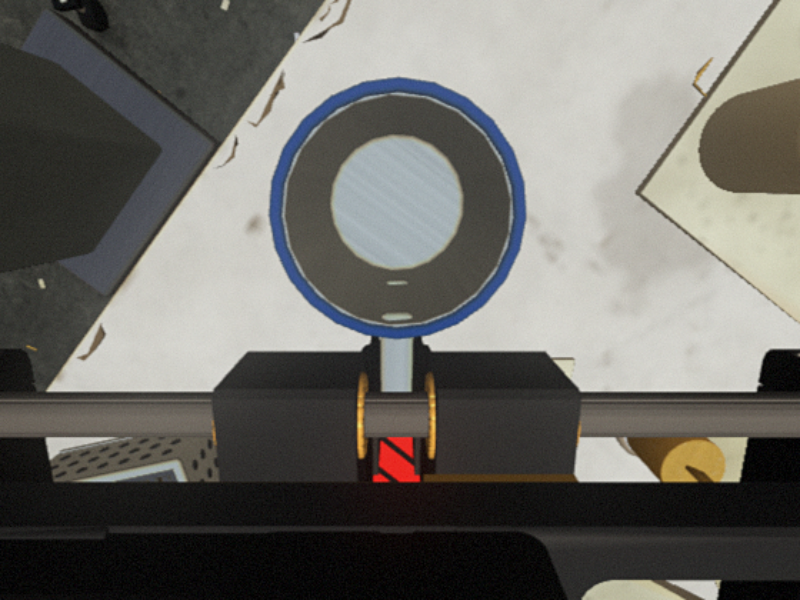

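The wrist view shows the cup upright and centred over the mat, with its rim around (398,207) and the handle strap between the fingers at (397,370). I set it down, release and rise.

```bash
python3 -m crank '[[0,0,0.004,0,0,0,0],[0,0,0.009,0,0,0,0],[0,0,0.009,0,0,0,0],[0,0,0.009,0,0,0,0.4],[0,0,0.009,0,0,0,0.5],[0,0,0.009,0,0,0,0.5],[0,0,0.009,0,0,0,0.5],[0,0,-0.08,0,0,0,0.5],[0,0,-0.2,0,0,0,0.5],[0,0,-0.36,0,0,0,0.5],[0,0,-0.36,0,0,0,0.5]]'
python3 - <<'E'
from h import *
p,X=grab('wrist'); z=X[...,2];m=(z>.085)&(z<.105)&(np.hypot(X[...,0]-.46,X[...,1]-.321)<.06);P=X[m]
print(len(P),(P.min(0)+P.max(0))/2,P.mean(0))
x,y,=X[...,0],X[...,1]
H,S,V=[a.astype(int) for a in cv2.split(cv2.cvtColor(p,cv2.COLOR_RGB2HSV))]
m=((H<6)|(H>174))&(S>130)&(z<.025)&(np.hypot(x-.567,y-.21)<.09);print("redpan",m.sum(),cv2.minAreaRect(X[m][:,:2].astype(np.float32)))
to(.452,.125,.2,-38)
E
```

```text
time_s: 7.35
tcp_pos: [0.4965, 0.2784, 0.2301]
orientation: [0.424, 0.906, 0.002, 0.002]
ft_force: [0.8, 0.6, 0.2]
width: 0.504
gripper_force: 0.0
3192 [0.46299335 0.31641527 0.09214762] [0.46421723 0.3178241  0.09437793]
redpan 3287 ((0.5688215494155884, 0.20681151747703552), (0.0956137478351593, 0.12300228327512741), 87.53601837158203)
[-0.358 -0.527 -0.123] [ 2.000e-03 -1.000e-03  1.298e+00]  now t 7.4 [0.4959 0.2782 0.2284] psi 39.9 q6 -0.3 w 0.504 F 0.0 [-0.8 -0.7 -0.3]
```

```bash
python3 -m crank '[[0,0,-0.06,0,0,0.16,0.5],[-0.06,-0.09,-0.12,0,0,0.32,0.5],[-0.12,-0.17,-0.123,0,0,0.48,0.5],[-0.18,-0.26,-0.123,0,0,0.65,0.5],[-0.18,-0.26,-0.123,0,0,0.65,0.5]]'
python3 -c "
from h import *
to(.454,.126,.2,-37.3);to(.454,.126,.12,-37.3)"
```

```text
time_s: 8.02
tcp_pos: [0.4743, 0.2008, 0.2573]
orientation: [0.702, 0.712, -0.001, -0.0]
ft_force: [0.3, -0.2, 0.4]
width: 0.504
gripper_force: 0.0
[-0.298 -0.085 -0.006] [-0.002  0.001  0.635]  now t 8.03 [0.4743 0.2008 0.2573] psi 0.8 q6 0.26 w 0.504 F 0.0 [ 0.3 -0.2  0.4]
[-0.298 -0.085  0.314] [-0.002  0.001  0.635]  now t 8.03 [0.4743 0.2008 0.2573] psi 0.8 q6 0.26 w 0.504 F 0.0 [ 0.3 -0.2  0.4]
```

```bash
python3 -m crank '[[-0.08,-0.02,0,0,0,0.16,0.6],[-0.16,-0.05,0,0,0,0.32,0.6],[-0.24,-0.07,0,0,0,0.48,0.6],[-0.298,-0.085,0,0,0,0.635,0.6],[-0.298,-0.085,0,0,0,0.635,0.6],[-0.298,-0.085,0.1,0,0,0.635,0.6],[-0.298,-0.085,0.2,0,0,0.635,0.6],[-0.298,-0.085,0.28,0,0,0.635,0.6],[-0.298,-0.085,0.314,0,0,0.635,0.6],[-0.298,-0.085,0.314,0,0,0.635,0.6]]'
python3 - <<'E'
from h import *
to(.454,.126,.12,-37.3)
q,Y=grab('scene'); a=q[180:320,190:390,::-1]
w,_=grab('wrist'); w=w[:,:,::-1]
cv2.imwrite('pics/c3.png',np.hstack([cv2.resize(a,(430,300),interpolation=cv2.INTER_CUBIC),cv2.resize(w,(370,300))]))
E
```

```text
time_s: 9.28
tcp_pos: [0.4548, 0.1275, 0.1794]
orientation: [0.895, 0.446, -0.0, -0.0]
ft_force: [-0.3, -0.1, -0.7]
width: 0.601
gripper_force: 0.0
[-0.007  0.001  0.002] [-0.001  0.     0.004]  now t 9.28 [0.4548 0.1275 0.1794] psi -37.1 q6 0.78 w 0.601 F 0.0 [-0.3 -0.1 -0.7]
```

View pics/c3.png

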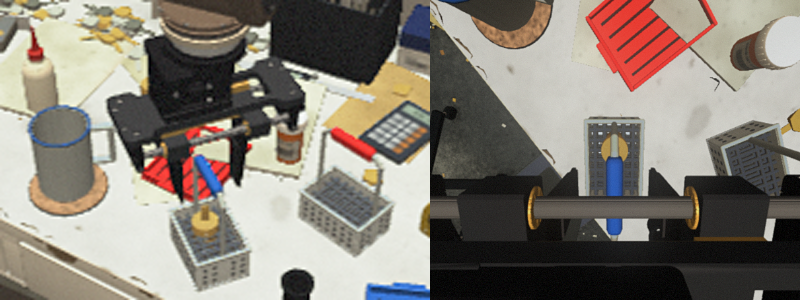

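Left: the fingers straddle the blue bar. Right (wrist): the blue bar at (614,195) is centred between the fingers. I close, lift 50 mm and check the press surroundings.

```bash
python3 -m crank '[[0,0,0,0,0,0,0],[0,0,0,0,0,0,0],[0,0,0,0,0,0,0],[0,0,0,0,0,0,0],[0,0,0,0,0,0,0],[0,0,-0.02,0,0,0,0],[0,0,-0.06,0,0,0,0],[0,0,-0.12,0,0,0,0],[0,0,-0.18,0,0,0,0],[0,0,-0.21,0,0,0,0],[0,0,-0.21,0,0,0,0]]' 55
python3 - <<'E'
from h import *
X=np.load("wrist.npz");p=X["p"];X=X["X"];x,y,z=[X[...,i] for i in range(3)]
H,S,V=[a.astype(int) for a in cv2.split(cv2.cvtColor(p,cv2.COLOR_RGB2HSV))]
m=((H<6)|(H>174))&(S>130)&(z<.02)&(z>.009)&(np.hypot(x-.567,y-.21)<.085);print("redpan",m.sum(),cv2.minAreaRect(X[m][:,:2].astype(np.float32)))
p,X=grab('scene');x,y,z=[X[...,i] for i in range(3)]
m=(z>.15)&(z<.36)&(x>.4)&(x<.62)&(y<-.1)&(y>-.35);P=X[m]
for lo in np.arange(.15,.36,.04):
    k=(P[:,2]>lo)&(P[:,2]<lo+.04)
    if k.any():print(round(lo,2),k.sum(),P[k].min(0).round(3),P[k].max(0).round(3))
H,S,V=[a.astype(int) for a in cv2.split(cv2.cvtColor(p,cv2.COLOR_RGB2HSV))]
for lo,hi in((-.01,.03),(.009,.02)):
  m=(abs(H-110)<12)&(S>130)&(z>lo)&(z<hi)&(np.hypot(x-.463,y+.105)<.08);print("bluepan",m.sum(),cv2.minAreaRect(X[m][:,:2].astype(np.float32)))
m=(abs(H-110)<12)&(S>130)&(z>.15)&(z<.2)&(np.hypot(x-.45,y-.12)<.06);P=X[m];print("bar",len(P),P.mean(0))
to(.463,-.103,.175,-67)
E
```

```text
time_s: 10.75
tcp_pos: [0.4547, 0.1271, 0.2327]
orientation: [0.896, 0.445, 0.001, 0.0]
ft_force: [0.6, -0.6, -3.2]
width: 0.124
gripper_force: 55.0
redpan 2503 ((0.566477358341217, 0.21008102595806122), (0.08791130036115646, 0.11741707473993301), 88.65718841552734)
0.15 210 [ 0.557 -0.229  0.15 ] [ 0.583 -0.177  0.19 ]
0.19 742 [ 0.556 -0.262  0.19 ] [ 0.62  -0.161  0.23 ]
0.23 498 [ 0.556 -0.228  0.23 ] [ 0.62  -0.177  0.27 ]
0.27 388 [ 0.461 -0.26   0.27 ] [ 0.604 -0.191  0.31 ]
0.31 136 [ 0.463 -0.259  0.31 ] [ 0.485 -0.236  0.319]
bluepan 1812 ((0.462057501077652, -0.10468348860740662), (0.12514936923980713, 0.08543941378593445), 23.40645408630371)
bluepan 387 ((0.46156400442123413, -0.10489709675312042), (0.12407390028238297, 0.08543941378593445), 23.40645408630371)
bar 78 [0.44604996 0.11558135 0.17818736]
[-0.712  0.584 -0.007] [ 0.    -0.     0.496]  now t 10.8 [0.4545 0.127  0.2323] psi -37.2 q6 0.78 w 0.12 F 55.0 [ 0.1 -0.4 -3.8]
```

```bash
python3 -m crank '[[-0.01,0.01,0,0,0,0.01,0],[-0.04,0.03,0,0,0,0.03,0],[-0.09,0.07,0,0,0,0.06,0],[-0.15,0.12,0,0,0,0.1,0],[-0.21,0.17,0,0,0,0.15,0],[-0.28,0.23,0,0,0,0.2,0],[-0.35,0.29,0,0,0,0.25,0],[-0.42,0.35,0,0,0,0.3,0],[-0.49,0.4,0,0,0,0.35,0],[-0.56,0.46,0,0,0,0.4,0],[-0.62,0.51,0,0,0,0.44,0],[-0.67,0.55,0,0,0,0.47,0],[-0.7,0.575,0,0,0,0.485,0],[-0.712,0.584,0,0,0,0.485,0],[-0.712,0.584,0,0,0,0.485,0]]'
python3 - <<'E'
from h import *
to(.463,-.103,.126,-66)
p,X=grab('wrist');x,y,z=[X[...,i] for i in range(3)]
H,S,V=[a.astype(int) for a in cv2.split(cv2.cvtColor(p,cv2.COLOR_RGB2HSV))]
m=(abs(H-110)<12)&(S>130)&(z<.022)&(z>-.01)&(np.hypot(x-.463,y+.105)<.085);print("bluepan",m.sum(),cv2.minAreaRect(X[m][:,:2].astype(np.float32)))
q,Y=grab('scene'); a=q[250:390,280:480,::-1]
cv2.imwrite('pics/c4.png',np.hstack([cv2.resize(a,(400,400),interpolation=cv2.INTER_CUBIC),cv2.resize(p[:,:,::-1],(400,400))]))
E
```

```text
time_s: 12.68
tcp_pos: [0.4632, -0.103, 0.2322]
orientation: [0.979, 0.205, -0.0, -0.0]
ft_force: [-0.8, -0.9, -2.7]
width: 0.124
gripper_force: 55.0
[-0.001 -0.     0.189] [-0.    -0.    -0.005]  now t 12.68 [ 0.4632 -0.103   0.2322] psi -66.3 q6 0.8 w 0.124 F 55.0 [-0.8 -0.9 -2.7]
bluepan 2154 ((0.4713705778121948, -0.0995156541466713), (0.10501614958047867, 0.08653862029314041), 23.57457733154297)
```

View pics/c4.png

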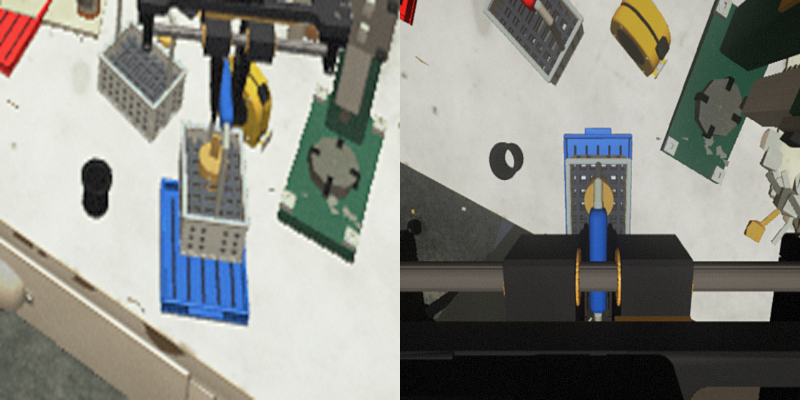

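The wrist picture shows the tub over the pan, with a small tab at (598,130) on the pan's far end that biases the length. I measure the pan without the tab.

Run:
```python
from h import *
def prof(f,c,ang,blue):
    p,X=f["p"],f["X"];x,y,z=[X[...,i] for i in range(3)]
    H,S,V=[a.astype(int) for a in cv2.split(cv2.cvtColor(p,cv2.COLOR_RGB2HSV))]
    col=(abs(H-110)<12) if blue else ((H<6)|(H>174))
    m=col&(S>130)&(z<.022)&(z>-.01)&(np.hypot(x-c[0],y-c[1])<.085);a=np.radians(ang)
    P=X[m][:,:2]-c;u=P@[np.cos(a),np.sin(a)];v=P@[-np.sin(a),np.cos(a)]
    ends=abs(v)>.018
    print("u",np.percentile(u,[.3,99.7]).round(4),"u off-middle",np.percentile(u[ends],[.5,99.5]).round(4),"v",np.percentile(v,[.5,99.5]).round(4))
f=np.load("wrist.npz");print("blue wrist");prof(f,np.array([.463,-.103]),23.6,1)
f=np.load("side.npz");print("side start");prof(f,np.array([.463,-.103]),23.6,1);prof(f,np.array([.566,.21]),-1.3,0)
f={k:v for k,v in zip("pX",grab("side"))};print("side now");prof(f,np.array([.463,-.103]),23.6,1);prof(f,np.array([.566,.21]),-1.3,0)
```

```text
blue wrist
u [-0.0276  0.0615] u off-middle [-0.0279  0.0563] v [-0.0428  0.0429]
side start
u [-0.0579  0.0616] u off-middle [-0.0548  0.0572] v [-0.0421  0.0467]
u [-0.0565  0.063 ] u off-middle [-0.051   0.0578] v [-0.0417  0.0463]
side now
u [-0.0567  0.0603] u off-middle [-0.0532  0.0565] v [-0.0413  0.046 ]
u [-0.0562  0.0626] u off-middle [-0.0506  0.0576] v [-0.0421  0.0467]
```

Blue pan centre confirmed to within 1–2 mm. I lower the basket and release it.

```bash
python3 -m crank '[[0,0,0.01,0,0,0,0],[0,0,0.04,0,0,0,0],[0,0,0.08,0,0,0,0],[0,0,0.12,0,0,0,0],[0,0,0.15,0,0,0,0],[0,0,0.17,0,0,0,0],[0,0,0.185,0,0,0,0],[0,0,0.192,0,0,0,0],[0,0,0.196,0,0,0,0],[0,0,0.196,0,0,0,0]]'
python3 - <<'E'
from h import *
to(.463,-.103,.2,-66)
p,X=grab('wrist')
q,Y=grab('scene'); a=q[250:390,280:480,::-1]
cv2.imwrite('pics/c5.png',np.hstack([cv2.resize(a,(400,400),interpolation=cv2.INTER_CUBIC),cv2.resize(p[:,:,::-1],(400,400))]))
E
```

```text
time_s: 14.08
tcp_pos: [0.4634, -0.1032, 0.1837]
orientation: [0.979, 0.205, 0.0, 0.0]
ft_force: [-1.6, -0.7, 3.2]
width: 0.125
gripper_force: 55.0
[-0.001 -0.001 -0.301] [ 0.001 -0.001 -0.005]  now t 14.07 [ 0.4634 -0.1032  0.1837] psi -66.3 q6 0.8 w 0.125 F 55.0 [-1.6 -0.7  3.2]
```

View pics/c5.png

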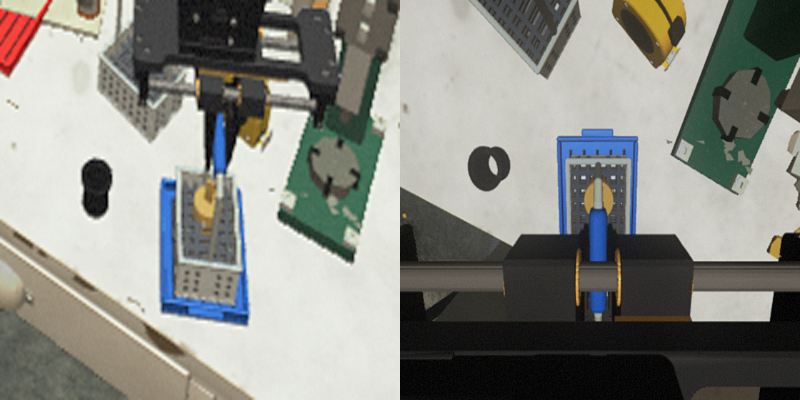

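Both views show the tub inside the pan walls, standing on the floor (the wrist force reversed to +3 N). I release and rise.

```bash
python3 -m crank '[[0,0,0,0,0,0,0.3],[0,0,0,0,0,0,0.5],[0,0,0,0,0,0,0.6],[0,0,0,0,0,0,0.6],[0,0,-0.08,0,0,0,0.6],[0,0,-0.2,0,0,0,0.6],[0,0,-0.3,0,0,0,0.6],[0,0,-0.3,0,0,0,0.6]]'
python3 - <<'E'
from h import *
to(.574,.021,.2,-15.3)
p,X=grab('wrist');x,y,z=[X[...,i] for i in range(3)]
H,S,V=[a.astype(int) for a in cv2.split(cv2.cvtColor(p,cv2.COLOR_RGB2HSV))]
m=((H<6)|(H>174))&(S>130)&(z>.113)&(z<.14)&(np.hypot(x-.572,y-.021)<.05);print("redbar",m.sum(),cv2.minAreaRect(X[m][:,:2].astype(np.float32)))
m=(abs(H-110)<12)&(S>130)&(z>.1)&(z<.14);print("bluebar",m.sum(),cv2.minAreaRect(X[m][:,:2].astype(np.float32)),X[m].mean(0))
E
```

```text
time_s: 15.18
tcp_pos: [0.4636, -0.1031, 0.2595]
orientation: [0.979, 0.205, 0.001, 0.001]
ft_force: [-0.0, 0.2, -0.9]
width: 0.604
gripper_force: 0.0
[ 0.604 -0.277  0.003] [ 0.003 -0.001 -0.85 ]  now t 15.18 [ 0.4636 -0.1031  0.2595] psi -66.3 q6 0.8 w 0.604 F 0.0 [-0.   0.2 -0.9]
redbar 616 ((0.5696216821670532, 0.004611631855368614), (0.025117989629507065, 0.011859886348247528), 74.60103607177734)
bluebar 1192 ((0.4627980887889862, -0.10447610914707184), (0.05423358827829361, 0.011301666498184204), 23.38248634338379) [ 0.46401787 -0.10370166  0.13052115]
```

```bash
python3 -m crank '[[0.1,-0.04,0,0,0,-0.14,0.6],[0.2,-0.09,0,0,0,-0.28,0.6],[0.3,-0.14,0,0,0,-0.43,0.6],[0.4,-0.18,0,0,0,-0.57,0.6],[0.5,-0.23,0,0,0,-0.72,0.6],[0.603,-0.277,0,0,0,-0.85,0.6],[0.603,-0.277,0,0,0,-0.85,0.6],[0.603,-0.277,0.1,0,0,-0.85,0.6],[0.603,-0.277,0.2,0,0,-0.85,0.6],[0.603,-0.277,0.28,0,0,-0.85,0.6],[0.603,-0.277,0.32,0,0,-0.85,0.6],[0.603,-0.277,0.32,0,0,-0.85,0.6]]'
python3 - <<'E'
from h import *
to(.573,.021,.12,-15.2)
q,Y=grab('scene'); a=q[180:320,250:450,::-1]
w,_=grab('wrist'); w=w[:,:,::-1]
cv2.imwrite('pics/c6.png',np.hstack([cv2.resize(a,(400,400),interpolation=cv2.INTER_CUBIC),cv2.resize(w,(400,400))]))
E
```

```text
time_s: 16.73
tcp_pos: [0.5731, 0.0206, 0.1776]
orientation: [0.795, 0.606, -0.001, -0.001]
ft_force: [0.9, -0.1, -0.7]
width: 0.597
gripper_force: 0.0
[ 0.002 -0.001 -0.006] [-0.001  0.    -0.003]  now t 16.73 [0.5731 0.0206 0.1776] psi -15.4 q6 0.19 w 0.597 F 0.0 [ 0.9 -0.1 -0.7]
```

View pics/c6.png

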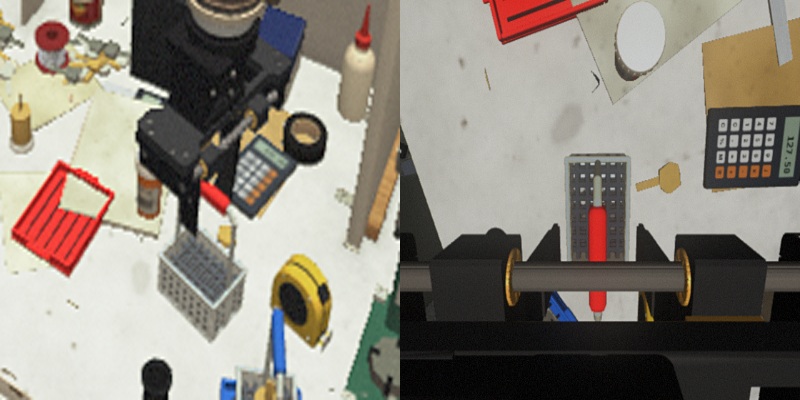

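Both views show the red bar (598,255) centred between the fingers and the red pan free. I close and lift.

```bash
python3 -m crank '[[0,0,-0.006,0,0,0,0],[0,0,-0.006,0,0,0,0],[0,0,-0.006,0,0,0,0],[0,0,-0.006,0,0,0,0],[0,0,-0.006,0,0,0,0],[0,0,-0.03,0,0,0,0],[0,0,-0.07,0,0,0,0],[0,0,-0.13,0,0,0,0],[0,0,-0.19,0,0,0,0],[0,0,-0.24,0,0,0,0],[0,0,-0.25,0,0,0,0],[0,0,-0.25,0,0,0,0]]' 55
python3 - <<'E'
from h import *
to(.53,.115,.18,-53)
to(.569,.21,.18,-91.4)
E
```

```text
time_s: 18.32
tcp_pos: [0.5734, 0.0209, 0.2407]
orientation: [0.795, 0.607, 0.0, -0.0]
ft_force: [0.3, -0.1, -3.3]
width: 0.122
gripper_force: 55.0
[ 0.317 -0.267  0.007] [-0.    -0.     0.628]  now t 18.32 [0.5734 0.0209 0.2407] psi -15.3 q6 0.19 w 0.122 F 55.0 [ 0.3 -0.1 -3.3]
[ 0.725 -0.217  0.007] [-0.    -0.     1.268]  now t 18.32 [0.5734 0.0209 0.2407] psi -15.3 q6 0.19 w 0.122 F 55.0 [ 0.3 -0.1 -3.3]
```

```bash
python3 -m crank '[[0,-0.02,0,0,0,0.02,0],[0.01,-0.06,0,0,0,0.06,0],[0.03,-0.11,0,0,0,0.12,0],[0.06,-0.16,0,0,0,0.19,0],[0.1,-0.2,0,0,0,0.26,0],[0.14,-0.23,0,0,0,0.34,0],[0.19,-0.25,0,0,0,0.42,0],[0.24,-0.265,0,0,0,0.5,0],[0.28,-0.267,0,0,0,0.57,0],[0.305,-0.267,0,0,0,0.61,0],[0.317,-0.267,0,0,0,0.628,0],[0.317,-0.267,0,0,0,0.628,0]]'
python3 - <<'E'
from h import *
to(.569,.21,.18,-91.4)
p,X=grab('wrist');x,y,z=[X[...,i] for i in range(3)]
H,S,V=[a.astype(int) for a in cv2.split(cv2.cvtColor(p,cv2.COLOR_RGB2HSV))]
m=((H<6)|(H>174))&(S>130)&(z<.022)&(z>-.01)&(np.hypot(x-.567,y-.21)<.085);r=cv2.minAreaRect(X[m][:,:2].astype(np.float32));print(m.sum(),r)
a=np.radians(-1.3);P=X[m][:,:2]-[.569,.21];u=P@[np.cos(a),np.sin(a)];v=P@[-np.sin(a),np.cos(a)];e=abs(v)>.018
print(np.percentile(u,[.3,99.7]),np.percentile(u[e],[.5,99.5]),np.percentile(v,[.5,99.5]))
E
```

```text
time_s: 19.82
tcp_pos: [0.5298, 0.1151, 0.2405]
orientation: [0.948, 0.317, -0.0, -0.0]
ft_force: [1.1, -0.7, -3.1]
width: 0.124
gripper_force: 55.0
[ 0.354 -0.209  0.006] [-0.    0.    0.64]  now t 19.82 [0.5298 0.1151 0.2405] psi -53.0 q6 1.02 w 0.124 F 55.0 [ 1.1 -0.7 -3.1]
9092 ((0.5679765939712524, 0.20985686779022217), (0.08795712888240814, 0.12605197727680206), 88.76370239257812)
[-0.06003214  0.06139891] [-0.05435555  0.05551629] [-0.04364139  0.04298625]
```

Red pan centre (0.5695, 0.2097) at −1.2° is confirmed. I move over it.

```bash
python3 -m crank '[[0.01,-0.005,0,0,0,0.02,0],[0.03,-0.02,0,0,0,0.06,0],[0.06,-0.035,0,0,0,0.12,0],[0.1,-0.06,0,0,0,0.19,0],[0.14,-0.085,0,0,0,0.26,0],[0.19,-0.11,0,0,0,0.34,0],[0.24,-0.14,0,0,0,0.42,0],[0.28,-0.165,0,0,0,0.5,0],[0.32,-0.19,0,0,0,0.57,0],[0.345,-0.203,0,0,0,0.62,0],[0.354,-0.209,0,0,0,0.638,0],[0.354,-0.209,0,0,0,0.638,0],[0.354,-0.209,0.06,0,0,0.638,0],[0.354,-0.209,0.12,0,0,0.638,0],[0.354,-0.209,0.16,0,0,0.638,0],[0.354,-0.209,0.16,0,0,0.638,0]]'
python3 - <<'E'
from h import *
to(.5695,.2097,.124,-91.3)
q,Y=grab('scene'); a=q[200:310,210:350,::-1]
w,_=grab('wrist'); w=w[:,:,::-1]
cv2.imwrite('pics/c7.png',np.hstack([cv2.resize(a,(400,400),interpolation=cv2.INTER_CUBIC),cv2.resize(w,(400,400))]))
E
```

```text
time_s: 21.88
tcp_pos: [0.569, 0.2099, 0.1995]
orientation: [1.0, -0.011, -0.001, 0.0]
ft_force: [0.2, 0.2, -3.0]
width: 0.122
gripper_force: 55.0
[0.002 0.001 0.066] [0.    0.002 0.   ]  now t 21.88 [0.569  0.2099 0.1995] psi -91.3 q6 1.84 w 0.122 F 55.0 [ 0.2  0.2 -3. ]
```

View pics/c7.png

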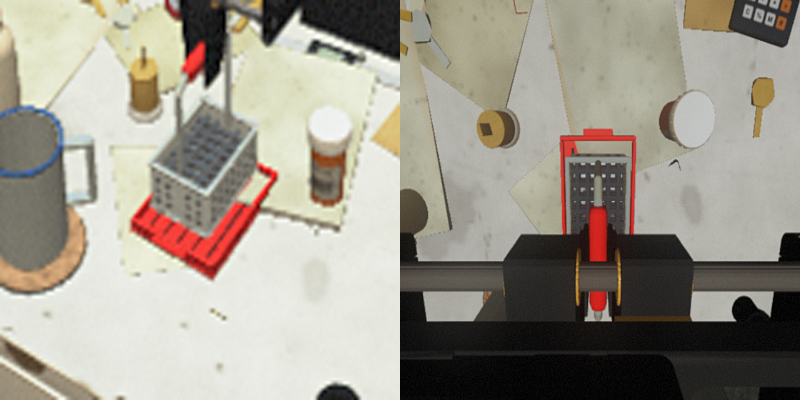

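The basket sits aligned just above the red pan in both views. I lower, release and rise.

```bash
python3 -m crank '[[0,0,0.02,0,0,0,0],[0,0,0.04,0,0,0,0],[0,0,0.055,0,0,0,0],[0,0,0.063,0,0,0,0],[0,0,0.068,0,0,0,0],[0,0,0.068,0,0,0,0],[0,0,0.068,0,0,0,0.3],[0,0,0.068,0,0,0,0.5],[0,0,0.068,0,0,0,0.6],[0,0,0.068,0,0,0,0.6],[0,0,-0.04,0,0,0,0.6],[0,0,-0.16,0,0,0,0.6],[0,0,-0.25,0,0,0,0.6],[0,0,-0.25,0,0,0,0.6]]'
python3 - <<'E'
from h import *
for n in("scene","side"):
    q,X=grab(n,'end'+n);x,y,z=[X[...,i] for i in range(3)]
    H,S,V=[a.astype(int) for a in cv2.split(cv2.cvtColor(q,cv2.COLOR_RGB2HSV))]
    for nm,cm,c in(("red",(H<6)|(H>174),(.5695,.21)),("blue",abs(H-110)<12,(.463,-.103))):
        m=cm&(S>130)&(z>.105)&(z<.15)&(np.hypot(x-c[0],y-c[1])<.05);P=X[m]
        if len(P)>5:print(n,nm,len(P),cv2.minAreaRect(P[:,:2].astype(np.float32)),P[:,2].max())
    m=(z>.09)&(z<.1)&(np.hypot(x-.46,y-.32)<.045);P=X[m];print("cup",len(P),((P.min(0)+P.max(0))/2).round(3))
to(.5,.2,.2,-90)
E
```

```text
time_s: 23.72
tcp_pos: [0.5696, 0.2101, 0.2647]
orientation: [1.0, -0.011, 0.002, -0.0]
ft_force: [0.5, 0.6, -0.4]
width: 0.599
gripper_force: 0.0
scene red 86 ((0.5719311237335205, 0.20699143409729004), (0.010052739642560482, 0.06415478885173798), 89.41195678710938) 0.13192228945741946
scene blue 121 ((0.4601309299468994, -0.10514997690916061), (0.05425506830215454, 0.011175406165421009), 22.598146438598633) 0.13284610321269807
cup 174 [0.457 0.321 0.095]
side red 9 ((0.5930250883102417, 0.2115832269191742), (0.004937473218888044, 0.005431538447737694), 72.43733978271484) 0.1319571178830714
cup 145 [0.458 0.323 0.095]
[-0.275  0.046  0.015] [ 0.     0.    -0.021]  now t 23.82 [0.569  0.2099 0.2626] psi -91.3 q6 1.84 w 0.6 F 0.0 [-0.5  0.8 -0.2]
```

View pics/endscene.png

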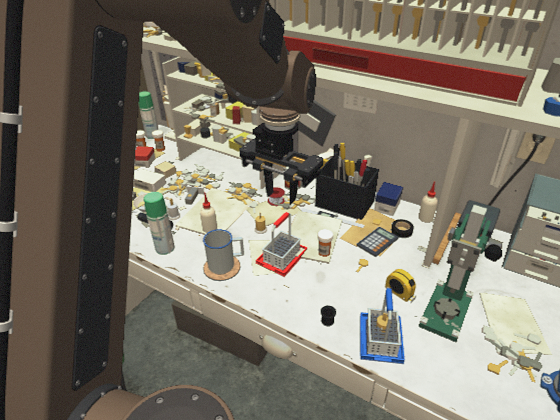

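The cup stands on the mat at (220,255), the red basket in the red pan at (281,248), the blue basket with its barrel in the blue pan at (382,330). The bystanders are unmoved and the gripper is clear.

```bash
python3 -c "
from workcell import arm
print(arm.sign_off())"
```

```text
the job is handed in; nothing more can be done
None
```

I handed the job in at about 24 s on the robot clock: by the last camera check the cup stood upright within a few mm of the mat's centre and both baskets stood in their own pans, with the bystanders apparently unmoved; the padlock wasn't visible in its basket, and no verdict was returned.

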